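# Clamp a channel in the brazing fixture with the cam lever

### The arm

A 7-joint arm with a two-finger parallel gripper is mounted at the origin on the work surface. World frame = base frame: x ahead of the robot, y to its left, z up, the work surface at z = 0. Lengths are in m, angles in rad, forces in N, time in s.
With the tool pointing down it reaches from about 0.35 to 0.9 m from the base axis. Payload 19.9 kg.
Tool frame: the origin (TCP) lies on the centre line of the jaws, within the pads' length; the fingertips stand 14 mm ahead of it and the grasp point (between the pads) lies 5 mm behind it (robot.tcp_to_tips is the distance from the TCP to the fingertips, in m); z points along the fingers, y is the line along which they close (so a half turn about z gives the same grasp; the last joint's range is limited). The gripper opens to 94 mm and grips with 3 to 60 N. Pads are 16 mm wide; open, the fingers measure 119 mm over their backs; the gripper's body (75 mm by 177 mm) begins 78 mm behind the grasp point.
Start: joints at [-1.298, 0.417, -0.01, 1.614, 0.005, 1.111, -0.053], TCP at [0.194, 0.594, 0.219] pointing down, gripper open.
Joint ranges: [-2.81, 2.81], [-0.39, 2.02], [-1.27, 1.25], [0.06, 2.57], [-1.19, 4.33], [0.19, 2], [-2.82, 2.82]. Speed limits (rad/s): [1.89, 1.89, 2.39, 2.39, 3.01, 3.01, 3.01].

### API

Orientations are given as a unit quaternion [w, x, y, z].
In Python, from bench import robot, capture, camera_params gives the robot as it stands.
- The arm moves only by the tool move_arm, never from a script. Its argument "steps" is a list of rows, each a list of 7 numbers: the opening, from -1 (shut) to 1 (fully open), then the shift along the tool's x, y, z in units of 800 mm (1.0 is 800 mm), then the turn, a rotation vector about the tool's x, y, z in units of 180 degrees (1.0 is 180 degrees). A call has exactly 8 rows; each row is the pose to reach, as a shift and turn from the pose commanded when the call began, along the tool's axes at that moment, turning the shorter way round; what a row does not reach only later rows make up. A row lasts 1/8 s, in which the tool goes at most 62.5 mm and 10.7 degrees, less where a joint would pass 70% of its speed; a pose out of reach is approached as far as the arm can. A call with a number of a shift or a turn outside -1 to 1 is refused whole. A call with a gripper value outside its range is refused whole. The fingers move at their own pace and stop on an object; "force" is the grip in N (left out, the last holds). Time passes only in rows, so rows that repeat a pose let the fingers close, or fill a call up. It gives the time, the measured TCP pose, the force, the opening and the grip force at its end, in the units of the state.
- robot.state(): the state, without advancing time (a new reading comes with each control period).
- capture(name): name is "scene" or "side" or "wrist"; returns the picture (384x512x3 uint8, blue, green, red); there is no depth.
- camera_params(name): a dict with "fx", "fy", "cx", "cy" (pixels), "k1" (the pictures are not rectified: a ray, as slopes to the right and down, at radius r is drawn at 1 + k1 r^2 times it, then the intrinsics apply), "R" (3x3) and "t" (3): a world point X has camera coordinates R X + t. Camera axes: x right, y down, z forward; pixel columns grow to the right and rows downward; lengths in m; the calibration is good to about 2 mm. A picture is of the moment at which its call begins: read the wrist's pose just before it. camera_params takes no time and is no camera call; for the wrist camera it gives the pose at the moment of the call.
- robot.close_job(): hands the job in; it is judged then, once.
The state is a dict: "t": time; "q": joint angles; "joint_vel": joint speeds; "joint_efforts": joint torques, N m; "position": TCP position; "orientation": TCP orientation; "force": force on the tool from outside, world axes, zero at the start; "wrist_torque": the same for the moment, N m; "finger_gap": finger opening in m; "grasp_force": force on a finger pad.
Only numpy, scipy, OpenCV 4.12 (cv2) and the standard library are available. Lean on these libraries where they do the work, as an engineer would, in place of code of your own. Each camera call takes 0.05 s, during which the arm holds its last target. There are 200 camera calls.

### The job

Load the long channel with the tube stub into the brazing fixture, stub end under the glass screen: flat on the plate, its plain end butted against the end stop and its side along the two fence blocks. Then swing the cam lever round to its end stop so that the channel is clamped home, and let go. Do not knock the glass screen, and leave the other things on the bench where they are.

Things in the scene. Friction and masses are not known exactly. Their poses are not given: they have to be found in the camera images.
- channel: the workpiece: folded galvanised channel, an inverted U 180 mm long (its x), 50 mm wide (y), 45 mm high, flat web on top, sides 3 mm thick, about 0.4 kg, with a tube stub (22 mm diameter, 44 mm long) lying crosswise on top at its +x end. Origin: middle of its length and width, at the underside. It can be gripped across its 50 mm width
- stub (a point): centre of that tube stub: 66 mm along channel +x from its middle, 56 mm above its underside
- fixture: steel fixture plate, 370 x 250 x 15 mm, fixed to the bench, with the stops, the cam clamp and the glass screen on it. Origin: at the underside of the plate, below the nest; its x points away from the robot (the screen end), y to the left. It stands at a different place and yaw (up to 0.18 rad) each time
- nest (a point): where the channel's origin must be when it is home, on the plate's top face (15 mm above the bench). Axes as the fixture's; the channel's x must point along this x. Lever open, there is 10 mm of sideways play between fence and cam (8 mm at 0.2 rad of lever); as the lever closes, the cam on the +y side pushes the channel against the fence
- end_stop (a point): middle of the end stop's face, at the plate's top, 90 mm from the nest along -x: a dark steel block 60 mm wide, 32 mm high, at the robot's end of the nest
- fence (a point): midpoint between the two fence blocks' faces, at the plate's top, 25 mm from the nest along -y (right). The blocks are centred 60 mm either way along x from here, each 30 mm long, 22 mm thick and 32 mm high, so 90 mm is open between them
- pivot (a point): the cam clamp's vertical pivot axis at the plate's top face: 55 mm along x and 60.5 mm along y from the nest. Hub 26 mm diameter, 58 mm high; eccentric disc 52 mm diameter, 12 to 34 mm above the plate, its centre 10 mm from the pivot
- cam_lever (a joint): the cam lever's angle: 0 open, 1.571 at its end stop (clamped), turning clockwise seen from above. Counted from the nest's x towards its y, the handle points 135 degrees (to the robot and left) at 0 and 45 degrees (away and left, partly under the screen) at 1.571. It starts at 0 to 0.2 and stays where it is left; moving it takes about 3 N at the grip, a little more as the cam bites
- grip (a point): middle of the lever's black round grip: 105 mm from the pivot axis, 60 mm above the plate. The grip is level, 22 mm in diameter and reaches from 68 to 164 mm from the axis
- screen_edge (a point): middle of the near edge, underside, of the green glass screen that overhangs the far end: 85 mm along x, 50 mm along y from the nest, 215 mm above the plate. An upright gripper does not fit below it at the end of the lever's swing: the tool must lean back towards the robot
- screen: the glass screen itself: steel-framed pane 160 mm deep (x), 240 mm wide (y), 12 mm thick; origin as screen_edge; x runs along the pane away from the robot, rising 15 degrees. Its 16 mm post stands at the plate's far right corner, 190 mm along x and -90 mm along y from the nest
- offcut: plain offcut of the same channel, 100 x 50 x 45 mm, no tube on it; origin under its middle
- flux_tin: round flux tin, 54 mm across, 46 mm high, standing on the near right corner of the fixture plate; origin under its middle
- brush: flat flux brush with a wooden handle, 200 mm long, lying to the left of the fixture
- hammer: hammer with a wooden handle, 260 mm long, lying on the right
- pliers: pliers with black grips, 180 mm long, lying on the left
- square: engineer's square, arms 100 and 150 mm, lying on the left
- goggles: round-lensed welding goggles, 120 mm wide, lying on the right

How it is judged:
On the way, in this order (a step that is already met when the one before it is completed fails the run):
1. the channel lies flat in the nest, close to its stops, stub end under the screen, with the lever still open (x of channel in the frame of nest between -0.004 and 0.008 m and y of channel in the frame of nest between -0.004 and 0.011 m and z of channel in the frame of nest between -0.004 and 0.004 m and angle between the x axis of channel and the x axis of fixture, either way round below 0.1 rad and x of stub in the frame of nest above 0.05 m and value of joint cam_lever below 0.5 rad), for 0.2 s.
2. the lever is at its end stop and the channel is clamped home (x of channel in the frame of nest between -0.003 and 0.003 m and y of channel in the frame of nest between -0.0025 and 0.0025 m and z of channel in the frame of nest between -0.003 and 0.003 m and angle between the x axis of channel and the x axis of fixture, either way round below 0.03 rad and angle between channel's own z axis and vertical below 0.04 rad and x of stub in the frame of nest above 0.05 m and value of joint cam_lever above 1.5 rad), for 0.2 s.
At the end, for the whole second after the job is handed in: the lever is within 0.07 rad of its end stop; the channel rests flat on the plate, stub end under the screen, within 3 mm of the end stop and 2.5 mm of the fence line, parallel to it within 0.03 rad, at rest (all of step 2 and linear speed of channel below 0.01 m/s); the robot touches nothing.
It fails at once if the glass screen is knocked (more than 3 N) (contact force between screen and anything else above 3 N).
It fails at once if another thing on the bench is shifted by more than 30 mm (distance of any of offcut, flux_tin, brush, hammer, pliers, square, goggles from where it was at the start of the episode above 0.03 m).
It also fails if it takes over 66 s, if anything falls off the work surface, if the arm or the gripper's body presses on something with over 40 N, if the wrist force passes 120 N, or if a joint passes its speed limit or range.

## Working session

There is one attempt and no reset: what is moved stays moved. The work goes in short steps, Python scripts to look and compute and a tool call to move; the robot and the scene stay as the last step left them, time stands still between calls to the robot, and variables do not carry over. Pictures are saved under pics/ and viewed, at most 10 in all, crops included, and the job is handed in when it is done.

Besides the shell and the picture viewer there is one more tool, called after "Call:" as a command line: name --pt "numbers of a row" for each row, then --argument value for the rest. move_arm: Moves the arm, as the interface text tells. Its arguments: {"type":"object","properties":{"steps":{"type":"array"},"force":{"type":"number"}},"required":["steps"]}

```bash
mkdir -p pics; ls; python3 - <<'E'
from bench import robot,capture,camera_params
import cv2
s=robot.state();print(s)
for n in("scene","side"):
    cv2.imwrite(f"pics/{n}0.png",cv2.resize(capture(n),(800,600),interpolation=cv2.INTER_CUBIC));print(n,camera_params(n))
E
```

```text
pics
{'t': 0.0, 'q': array([-1.29750996,  0.41794504, -0.01031793,  1.61415458,  0.00470067,
        1.11073194, -0.05301046]), 'joint_vel': array([ 3.29974490e-05, -1.25587205e-03, -1.21767277e-04,  7.61470241e-04,
        1.00925221e-03, -1.52896283e-03,  7.69227313e-04]), 'joint_efforts': array([ 1.57377588e-03, -8.51219130e+01,  6.39397055e-01, -4.25968087e+01,
       -4.88792325e-02,  1.88320444e-02,  3.81552138e-05]), 'position': array([0.19339939, 0.59394463, 0.21885151]), 'orientation': array([-5.25611540e-05,  1.56738368e-01,  9.87639972e-01, -6.05222361e-04]), 'force': array([-0.66387197, -0.49150547,  0.06859029]), 'wrist_torque': array([ 0.01935463, -0.01363556,  0.01416586]), 'grasp_force': 0.0, 'finger_gap': 0.09377786004380334}
scene {'fx': 369.9273552546611, 'fy': 369.9273552546611, 'cx': 254.72025794904846, 'cy': 197.59358006784257, 'k1': -0.06376447012537387, 'R': array([[ 0.64270592,  0.76611016,  0.00207927],
       [ 0.60248446, -0.5037567 , -0.61906516],
       [-0.47322466,  0.39912957, -0.78533687]]), 't': array([-0.3020498 , -0.24725296,  1.65835522])}
side {'fx': 454.2368243542106, 'fy': 454.2368243542106, 'cx': 261.54827758743465, 'cy': 189.17372224040085, 'k1': -0.12552399569760972, 'R': array([[ 0.77087422, -0.63682119,  0.01455024],
       [-0.4720677 , -0.58647772, -0.65817624],
       [ 0.42767397,  0.5005024 , -0.75272327]]), 't': array([-0.43277152,  0.34873948,  1.21758326])}
```

View pics/scene0.png

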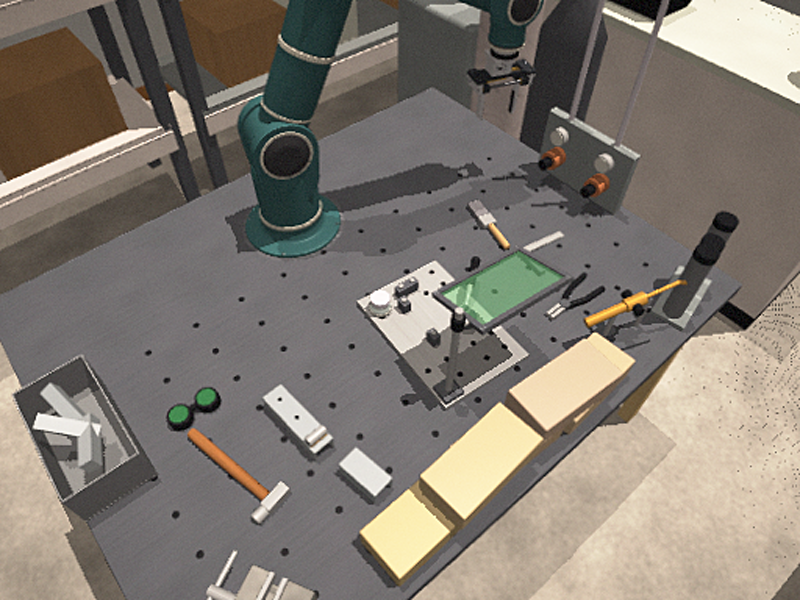

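View pics/side0.png

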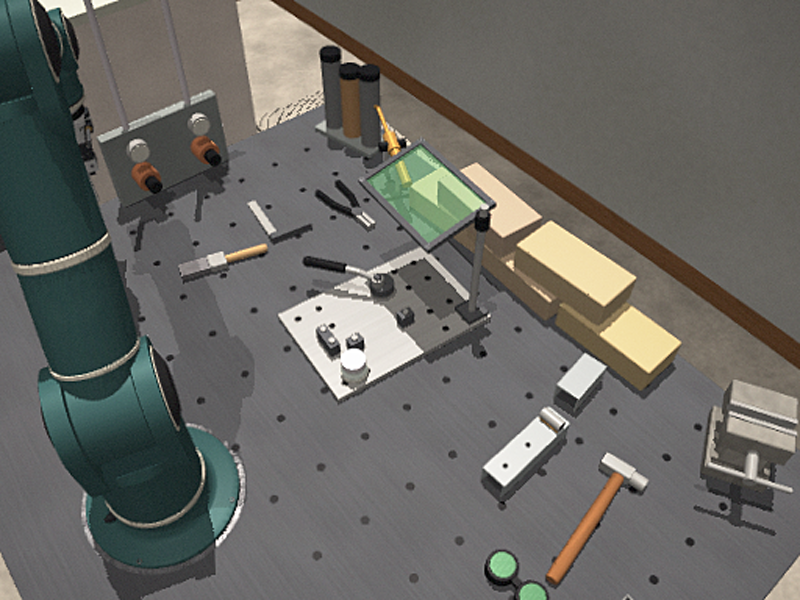

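The fixture is visible in both views: plate, end stop near (327,338) in side, flux tin at (354,365). The channel is at side (525,450), with its stub at (553,418) at the far end. I'll enlarge both.

```bash
python3 - <<'E'
import cv2,numpy as np
from bench import capture
a=capture("side");b=capture("scene");cv2.imwrite("pics/side_raw.png",a);cv2.imwrite("pics/scene_raw.png",b)
z=lambda im,x,y,w,h,k:cv2.resize(im[y:y+h,x:x+w],None,fx=k,fy=k,interpolation=cv2.INTER_CUBIC)
cv2.imwrite("pics/fix.png",z(a,170,150,160,115,5))
cv2.imwrite("pics/chan.png",np.hstack([z(a,302,252,66,66,6),z(b,158,240,66,66,6)]))
E
```

```text
(no output)
```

View pics/fix.png

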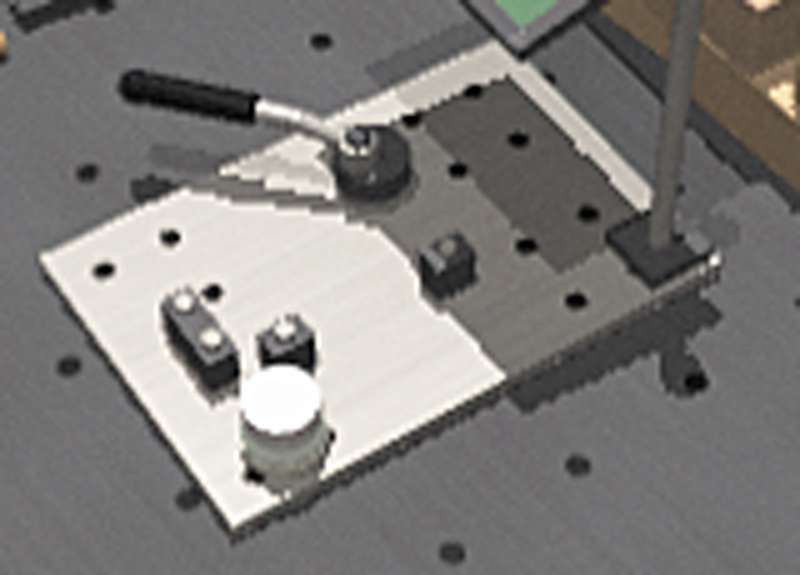

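View pics/chan.png

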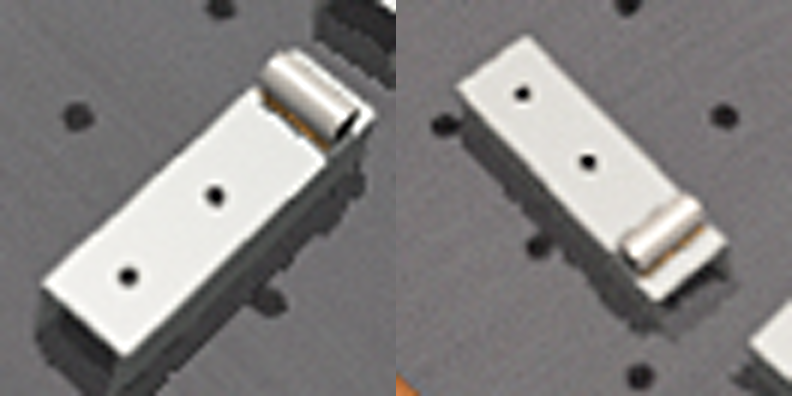

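The side view shows the plate corners, the end stop, two fence bolts and the hub with the lever open. The channel's stub is at its far end. Next I'll fit the poses.

```bash
cat > h.py <<'E'
import numpy as np
from scipy.optimize import least_squares
from scipy.spatial.transform import Rotation as Rn
from bench import robot,capture,camera_params
def proj(c,X):
    p=np.atleast_2d(X)@np.array(c["R"]).T+c["t"]; s=p[:,:2]/p[:,2:]
    s=s*(1+c["k1"]*(s**2).sum(1,keepdims=True))
    return s*[c["fx"],c["fy"]]+[c["cx"],c["cy"]]
def place(p,L):
    L=np.atleast_2d(L);c,s=np.cos(p[2]),np.sin(p[2])
    return np.c_[p[0]+c*L[:,0]-s*L[:,1],p[1]+s*L[:,0]+c*L[:,1],L[:,2]]
def fit(obs,p0,ext=None):
    # obs: list of (cam,local Nx3,pix Nx2)
    f=lambda p:np.concatenate([(proj(c,place(p,L))-u).ravel() for c,L,u in obs])
    r=least_squares(f,p0,loss="soft_l1");return r.x,f(r.x).reshape(-1,2)
def ray(c,uv,z):
    q=lambda x:(proj(c,[[x[0],x[1],z]])[0]-uv)
    return least_squares(q,[.6,0]).x
E
python3 - <<'E'
from h import *
S=camera_params("side");C=camera_params("scene");h=.045
a=lambda o,k,l:np.array(l)/k+o-0.5+0.5/k
sc=a(np.array([302,252]),6,[(44,285),(120,355),(375,112)])
cc=a(np.array([158,240]),6,[(460-396,88),(527-396,36),(728-396,242),(657-396,300)])
Ls=np.array([(-.09,.025,h),(-.09,-.025,h),(.09,-.025,h)])
Lc=np.array([(-.09,-.025,h),(-.09,.025,h),(.09,.025,h),(.09,-.025,h)])
print("chan near-left,right,far-right:",[ray(S,u,h) for u in sc],[ray(C,u,h) for u in cc])
p,r=fit([(S,Ls,sc),(C,Lc,cc)],[.6,-.3,0]);print(p,r.round(1).tolist())
o=np.array([170,150])
fc=a(o,5,[(40,258),(233,527),(715,255),(495,40)]);print("plate",[ray(S,u,.015).round(4).tolist() for u in fc])
fl=a(o,5,[(285,330),(447,248),(198.5,322),(358,140)])
L=np.array([(-.06,-.036,.05),(.06,-.036,.05),(-.09-.011,0,.05),(.055,.0605,.078)])
p,r=fit([(S,L,fl)],[.6,0,0]);print(p,r.round(1).tolist())
print("endstop nest top edge",[ray(S,u,.047).round(4).tolist() for u in a(o,5,[(197,288),(238,352)])])
g=a(o,5,[(135,85),(250,103)]);print("grip ends",[ray(S,u,.075).round(4).tolist() for u in g])
# plate in fixture frame
c,s=np.cos(p[2]),np.sin(p[2]);print([(np.array([[c,s],[-s,c]])@(ray(S,u,.015)-p[:2])).round(4).tolist() for u in fc])
E
```

```text
chan near-left,right,far-right: [array([ 0.4554007 , -0.32792135]), array([ 0.45779606, -0.37464061]), array([ 0.63872688, -0.36235084])] [array([ 0.46139427, -0.37747867]), array([ 0.45691412, -0.32931966]), array([ 0.63569963, -0.31627731]), array([ 0.63875304, -0.36528409])]
[ 0.54725831 -0.34581296  0.06984644] [[-0.1, -0.3], [1.0, 0.3], [0.6, 0.5], [-0.2, -0.5], [0.3, -0.6], [0.3, -0.4], [0.2, -0.1]]
plate [[0.3778, 0.207], [0.3545, -0.0395], [0.7221, -0.0671], [0.7379, 0.1747]]
[ 0.51389224  0.06542535 -0.09527524] [[0.0, 0.4], [0.1, 0.3], [-0.2, 0.1], [0.0, -2.2]]
endstop nest top edge [[0.43, 0.0998], [0.4205, 0.043]]
grip ends [[0.4858, 0.2462], [0.5353, 0.1854]]
[[-0.149, 0.128], [-0.1487, -0.1196], [0.2198, -0.1121], [0.2126, 0.1301]]
```

The channel is at (0.547, -0.346) with yaw 0.07, and the fixture is at about (0.514, 0.065) with yaw about -0.09. The plate edges agree with that, and the lever is near 0. I'll stop over the fixture on the way to look with the wrist camera.

```bash
cat >> h.py <<'E'
def down(yaw,lean=0):
    # tool z down, tool y along heading yaw+90deg, tool x = heading yaw+180; lean tips tool z away from robot along heading yaw
    x=np.array([-np.cos(yaw),-np.sin(yaw),0]);z=np.array([0,0,-1.]);y=np.cross(z,x)
    return Rn.from_rotvec(-y*lean*-1)*Rn.from_matrix(np.c_[x,y,z]) if lean else Rn.from_matrix(np.c_[x,y,z])
def row(p,R,base=None):
    s=robot.state();q=s["orientation"];R0=Rn.from_quat(np.r_[q[1:],q[0]])
    p0=s["position"]
    if base is not None:p0,R0=base
    return np.r_[R0.inv().apply(np.array(p)-p0)/.8,(R0.inv()*R).as_rotvec()/np.pi].round(4).tolist()
E
python3 -c "
from h import *
print(row([.40,.08,.36],down(-.09)))"
```

```text
[-0.4445, -0.5312, -0.1757, -0.0003, -0.0, -0.0716]
```

Call:
move_arm --pt "1 -0.44 -0.53 -0.17 0 0 -0.072" --pt "1 -0.44 -0.53 -0.17 0 0 -0.072" --pt "1 -0.44 -0.53 -0.17 0 0 -0.072" --pt "1 -0.44 -0.53 -0.17 0 0 -0.072" --pt "1 -0.44 -0.53 -0.17 0 0 -0.072" --pt "1 -0.44 -0.53 -0.17 0 0 -0.072" --pt "1 -0.44 -0.53 -0.17 0 0 -0.072" --pt "1 -0.44 -0.53 -0.17 0 0 -0.072"

```text
t: 1.2
position: [0.373, 0.1411, 0.3399]
orientation: [0.0, 0.044, 0.999, 0.0]
force: [1.6, 0.1, -0.1]
finger_gap: 0.0941
grasp_force: 0.0
```

```bash
python3 -c "
from h import *
s=robot.state();print(s['position'],s['orientation'],abs(s['joint_vel']).max())
print(row([.40,.08,.36],down(-.09)))"
```

```text
[0.37297946 0.14110923 0.33990615] [1.71996330e-04 4.42645107e-02 9.99019789e-01 2.89766560e-04] 1.0606439964414098
[-0.0404, -0.0731, -0.0251, 0.0002, 0.0001, 0.0005]
```

Call:
move_arm --pt "1 -0.03 -0.06 -0.025 0 0 0" --pt "1 -0.03 -0.06 -0.025 0 0 0" --pt "1 -0.03 -0.06 -0.025 0 0 0" --pt "1 -0.03 -0.06 -0.025 0 0 0" --pt "1 -0.03 -0.06 -0.025 0 0 0" --pt "1 -0.03 -0.06 -0.025 0 0 0" --pt "1 -0.03 -0.06 -0.025 0 0 0" --pt "1 -0.03 -0.06 -0.025 0 0 0"

```text
t: 2.2
position: [0.3923, 0.0933, 0.3593]
orientation: [-0.0, 0.044, 0.999, -0.0]
force: [0.1, 0.5, 0.9]
finger_gap: 0.094
grasp_force: 0.0
```

```bash
python3 - <<'E'
from h import *;import cv2,pickle
s=robot.state();w=camera_params("wrist");print(s['position'],w)
im=capture("wrist");pickle.dump(w,open("w1.pkl","wb"));cv2.imwrite("pics/w1raw.png",im)
cv2.imwrite("pics/w1.png",cv2.resize(im,(800,600),interpolation=cv2.INTER_CUBIC))
E
```

```text
[0.39233584 0.09325042 0.35925706] {'fx': 336.9098587811886, 'fy': 336.9098587811886, 'cx': 257.98923233566666, 'cy': 194.85796982761403, 'k1': 0.0035589149639070512, 'R': array([[ 0.08800446,  0.99611917,  0.00134543],
       [ 0.96940401, -0.0859548 ,  0.22992966],
       [ 0.22915298, -0.01893057, -0.97320632]]), 't': array([-0.12850415, -0.4279062 ,  0.43838842])}
```

View pics/w1.png

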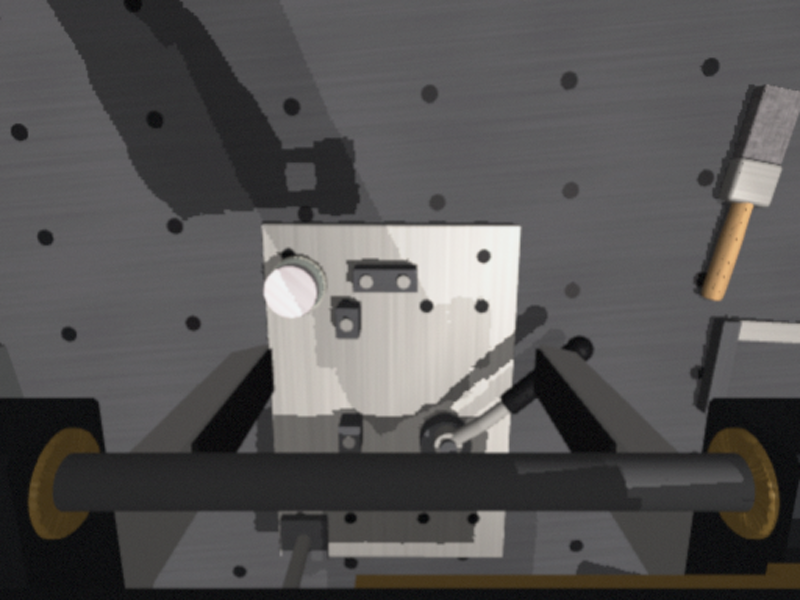

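The wrist view shows the fixture aligned with the image: end-stop bolts at (366,282) and (403,282), fence bolts at (346,324) and (349,441), hub at (447,441). I'll do a combined fit.

```bash
python3 - <<'E'
from h import *;import pickle
w=pickle.load(open("w1.pkl","rb"));S=camera_params("side")
u=lambda l:(np.array(l)+.5)/1.5625-.5
Lw=np.array([(-.06,-.036,.05),(.06,-.036,.05),(.055,.0605,.078),(-.06,-.025,.047),(.06,-.025,.047),(-.09,-.03,.047),(-.09,.03,.047)])
pw=u([(346,324),(349,441),(447,441),(361,320),(362,436),(355,291),(417,291)])
p,r=fit([(w,Lw,pw)],[.51,.06,-.09]);print("wrist",p,r.round(1).tolist())
a=lambda o,k,l:np.array(l)/k+o-0.5+0.5/k
fl=a(np.array([170,150]),5,[(285,330),(447,248),(198.5,322)])
L=np.array([(-.06,-.036,.05),(.06,-.036,.05),(-.101,0,.05)])
p2,r=fit([(w,Lw,pw),(S,L,fl)],p);print("both",p2,r.round(1).tolist())
for c in([262,225],[520,225],[503,556]):print("plate",ray(w,u(c),.015))
ch=[0.5473,-.3458];y=.07
R=down(y);g=np.array([ch[0]-.02*np.cos(y),ch[1]-.02*np.sin(y)])
print(g,row([*g,.19],R))
E
```

```text
wrist [ 0.51263352  0.06658812 -0.0925554 ] [[0.6, -1.2], [0.3, -0.9], [1.8, 5.4], [-1.3, 0.9], [-0.8, 1.4], [-1.2, -0.6], [0.5, -0.4]]
both [ 0.51294771  0.06653161 -0.09173668] [[0.6, -0.9], [0.3, -0.7], [1.8, 5.6], [-1.3, 1.1], [-0.7, 1.6], [-1.3, -0.3], [0.5, -0.2], [-0.4, 0.4], [-0.3, 0.2], [-0.6, 0.1]]
plate [ 0.35537502 -0.03878889]
plate [0.37721853 0.20821736]
plate [0.74410429 0.17540267]
[ 0.52734898 -0.34719886] [-0.2168, -0.5334, 0.2116, -0.0, 0.0, -0.0505]
```

Call:
move_arm --pt "1 -0.217 -0.533 0.212 0 0 -0.05" --pt "1 -0.217 -0.533 0.212 0 0 -0.05" --pt "1 -0.217 -0.533 0.212 0 0 -0.05" --pt "1 -0.217 -0.533 0.212 0 0 -0.05" --pt "1 -0.217 -0.533 0.212 0 0 -0.05" --pt "1 -0.217 -0.533 0.212 0 0 -0.05" --pt "1 -0.217 -0.533 0.212 0 0 -0.05" --pt "1 -0.217 -0.533 0.212 0 0 -0.05"

```text
t: 3.25
position: [0.5281, -0.3486, 0.1884]
orientation: [-0.0, -0.035, 0.999, 0.0]
force: [0.4, -0.1, 1.0]
finger_gap: 0.0942
grasp_force: 0.0
```

```bash
python3 - <<'E'
from h import *;import cv2
print(robot.state()['joint_vel'].round(2));w=camera_params("wrist");im=capture("wrist");cv2.imwrite("pics/w2.png",cv2.resize(im,(800,600)))
print(row([.52735,-.3472,.19],down(.07)), row([.52735,-.3472,.026],down(.07)))
# where predicted channel corners appear in 800 scale
print(proj(w,place([.5473,-.3458,.07],[(-.09,-.025,.045),(-.09,.025,.045),(.09,.025,.045),(.09,-.025,.045)]))*1.5625)
E
```

```text
[ 0.97  0.82 -0.23 -0.75 -0.49  0.06  0.74]
[-0.0019, 0.0095, -0.0062, -0.0005, -0.0015, -0.0019] [-0.0028, 0.0098, 0.1988, -0.0005, -0.0015, -0.0019]
[[360.09536741 173.20796097]
 [447.78487615 173.17737701]
 [442.47804702 459.08705105]
 [365.40035146 459.18107233]]
```

View pics/w2.png

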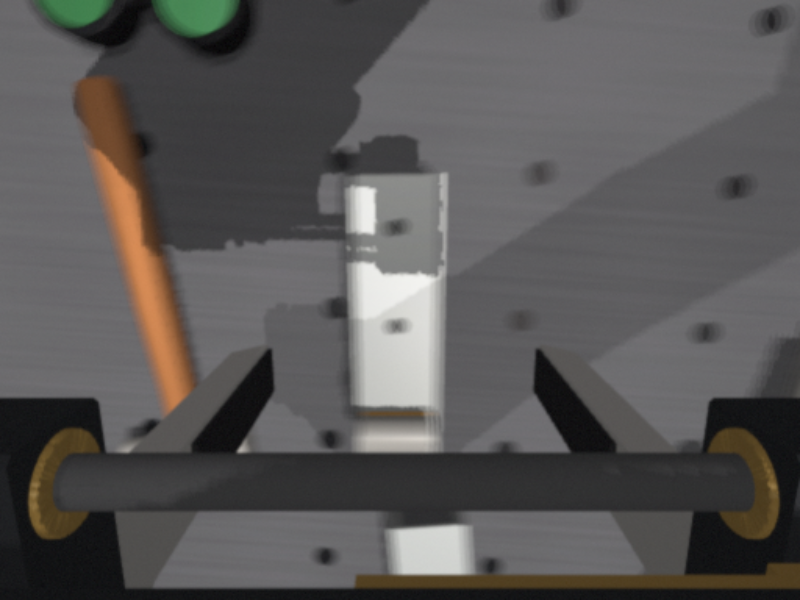

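The wrist view shows the channel centred between the fingers and parallel to them, as predicted. The hammer is well clear, so I'll descend and grip.

Call:
move_arm --pt "1 0 0 0.05 0 0 0" --pt "1 0 0 0.1 0 0 0" --pt "1 0 0 0.15 0 0 0" --pt "1 0 0 0.19 0 0 0" --pt "1 0 0 0.204 0 0 0" --pt "1 0 0 0.204 0 0 0" --pt "1 0 0 0.204 0 0 0" --pt "1 0 0 0.204 0 0 0"

```text
t: 4.3
position: [0.5281, -0.3472, 0.0276]
orientation: [0.001, -0.034, 0.999, -0.0]
force: [0.0, -0.3, 0.5]
finger_gap: 0.0941
grasp_force: 0.0
```

Call:
move_arm --pt "-1 0 0 0 0 0 0" --pt "-1 0 0 0 0 0 0" --pt "-1 0 0 0 0 0 0" --pt "-1 0 0 0 0 0 0" --pt "-1 0 0 0 0 0 0" --pt "-1 0 0 0 0 0 0" --pt "-1 0 0 0 0 0 0" --pt "-1 0 0 0 0 0 0" --force 40

```text
t: 5.3
position: [0.5275, -0.347, 0.0265]
orientation: [0.0, -0.034, 0.999, -0.0]
force: [-0.0, -1.4, -1.2]
finger_gap: 0.0498
grasp_force: 40.0
```

Call:
move_arm --pt "-1 0 0 -0.03 0 0 0" --pt "-1 0 0 -0.06 0 0 0" --pt "-1 0 0 -0.09 0 0 0" --pt "-1 0 0 -0.12 0 0 0" --pt "-1 0 0 -0.125 0 0 0" --pt "-1 0 0 -0.125 0 0 0" --pt "-1 0 0 -0.125 0 0 0" --pt "-1 0 0 -0.125 0 0 0"

```text
t: 6.3
position: [0.5273, -0.3468, 0.1258]
orientation: [-0.0, -0.034, 0.999, 0.0]
force: [0.1, -0.5, -4.1]
finger_gap: 0.0499
grasp_force: 40.0
```

```bash
python3 - <<'E'
from h import *;import cv2
s=robot.state();print(s)
a=capture("side");cv2.imwrite("pics/side1raw.png",a);cv2.imwrite("pics/side1.png",cv2.resize(a[190:330,260:446],(744,560),interpolation=cv2.INTER_CUBIC))
E
```

```text
{'t': 6.3, 'q': array([ 0.03598455,  0.62633519,  0.70142176,  1.69585237, -0.46752782,
        0.99481493,  2.54409843]), 'joint_vel': array([ 0.00080634, -0.00369866,  0.00235328, -0.00319561,  0.00347111,
        0.00152342, -0.00111165]), 'joint_efforts': array([-4.77191352e-02, -8.81805754e+01,  1.94918275e+01, -3.69558620e+01,
       -1.83410657e-02, -4.70959023e-02,  6.12217744e-03]), 'position': array([ 0.52727685, -0.34676123,  0.12577042]), 'orientation': array([-4.71922383e-04, -3.42041339e-02,  9.99414742e-01,  1.69467117e-04]), 'force': array([ 0.07518752, -0.48513754, -4.12278637]), 'wrist_torque': array([ 0.04955977,  0.11113998, -0.02966212]), 'grasp_force': 39.98360171914101, 'finger_gap': 0.04990634947532294}
```

View pics/side1.png

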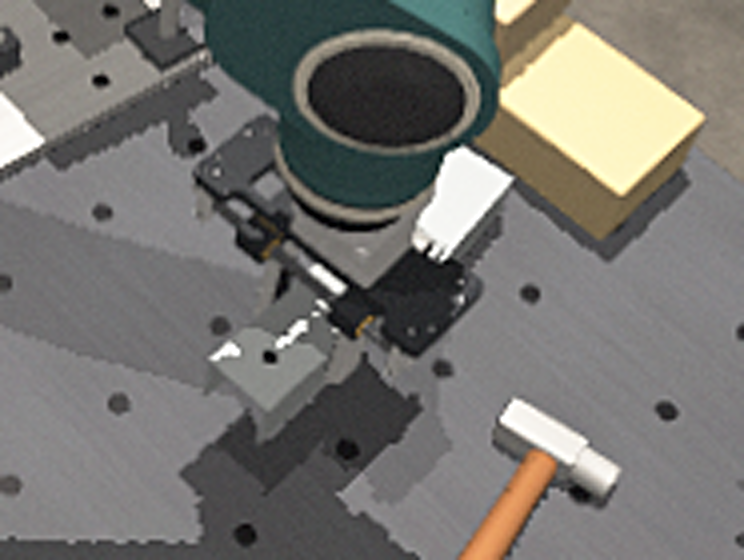

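The side view shows the channel lifted and held (4 N, gap 50 mm). I'll carry it low to a point just behind the nest.

```bash
cat >> h.py <<'E'
N=np.array([.5130,.0665,-.0917])
def loc(x,y,z):return place(N,[[x,y,z]])[0]
def inloc(p):
    c,s=np.cos(N[2]),np.sin(N[2]);d=np.array(p[:2])-N[:2];return np.r_[c*d[0]+s*d[1],-s*d[0]+c*d[1],p[2]].round(4)
E
python3 -c "
from h import *
print(row(loc(-.06,.004,.127),down(N[2])))"
```

```text
[0.0558, 0.5336, -0.0012, 0.0001, -0.0003, 0.051]
```

Call:
move_arm --pt "-1 0.02 0.06 -0.002 0 0 0.01" --pt "-1 0.04 0.13 -0.002 0 0 0.02" --pt "-1 0.055 0.2 -0.002 0 0 0.03" --pt "-1 0.056 0.27 -0.002 0 0 0.04" --pt "-1 0.056 0.34 -0.002 0 0 0.05" --pt "-1 0.056 0.41 -0.002 0 0 0.051" --pt "-1 0.056 0.48 -0.002 0 0 0.051" --pt "-1 0.056 0.533 -0.002 0 0 0.051"

```text
t: 7.35
position: [0.4533, 0.0778, 0.1281]
orientation: [0.0, 0.045, 0.999, 0.0]
force: [1.4, -0.8, -3.7]
finger_gap: 0.0498
grasp_force: 40.0
```

Call:
move_arm --pt "-1 0 0 0 0 0 0" --pt "-1 0 0 0 0 0 0" --pt "-1 0 0 0 0 0 0" --pt "-1 0 0 0 0 0 0" --pt "-1 0 0 0 0 0 0" --pt "-1 0 0 0 0 0 0" --pt "-1 0 0 0 0 0 0" --pt "-1 0 0 0 0 0 0"

```text
t: 8.35
position: [0.4537, 0.0754, 0.1281]
orientation: [0.0, 0.046, 0.999, -0.0]
force: [-0.4, -0.1, -4.1]
finger_gap: 0.0496
grasp_force: 40.0
```

```bash
python3 - <<'E'
from h import *
s=robot.state();print(s['q'].round(2),s['force'],s['grasp_force'],inloc(s['position']))
print(row(loc(-.014,.004,.127),down(N[2])),row(loc(-.014,.004,.044),down(N[2])))
import cv2
a=capture("side");cv2.imwrite("pics/side2.png",cv2.resize(a[100:280,150:390],(800,600),interpolation=cv2.INTER_CUBIC))
E
```

```text
[-0.92  0.32  0.8   2.12 -0.32  0.82  1.56] [-0.40028246 -0.07498551 -4.11782634] 39.9836278706789 [-0.0599  0.0035  0.1281]
[-0.0574, 0.0007, 0.0013, -0.0, 0.0, -0.0] [-0.0574, 0.0007, 0.1051, -0.0, 0.0, -0.0]
```

View pics/side2.png

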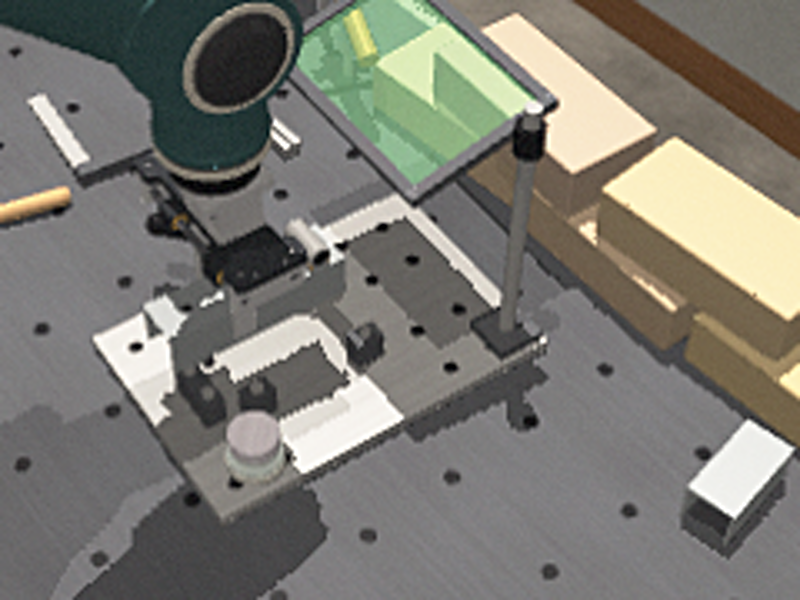

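```bash
python3 - <<'E'
from h import *
S=camera_params("side");p=robot.state()['position']
k=lambda X:((proj(S,X)-[150,100])*800/240).round(0).tolist()
for h in (0,.1,.2,.25,.3,.35):print(h,k(p+[0,0,h]), k(loc(0,.0035,.128)+[0,0,h]))
print(k([loc(.085,-.07,.23),loc(.085,.17,.23)]))
E
```

```text
0 [[227.0, 304.0]] [[284.0, 276.0]]
0.1 [[221.0, 227.0]] [[281.0, 199.0]]
0.2 [[213.0, 140.0]] [[277.0, 112.0]]
0.25 [[209.0, 92.0]] [[275.0, 64.0]]
0.3 [[205.0, 41.0]] [[273.0, 14.0]]
0.35 [[201.0, -12.0]] [[271.0, -40.0]]
[[411.0, 209.0], [264.0, 57.0]]
```

The wrist housing sits directly over the TCP and keeps about 40 mm from the screen after going forward. Next: forward, then down.

Call:
move_arm --pt "-1 -0.02 0 0 0 0 0" --pt "-1 -0.04 0.001 0 0 0 0" --pt "-1 -0.057 0.001 0 0 0 0" --pt "-1 -0.057 0.001 0 0 0 0" --pt "-1 -0.057 0.001 0.03 0 0 0" --pt "-1 -0.057 0.001 0.06 0 0 0" --pt "-1 -0.057 0.001 0.085 0 0 0" --pt "-1 -0.057 0.001 0.085 0 0 0"

```text
t: 9.4
position: [0.4982, 0.0717, 0.0592]
orientation: [-0.001, 0.046, 0.999, -0.001]
force: [0.2, 0.2, -4.0]
finger_gap: 0.0499
grasp_force: 40.0
```

Call:
move_arm --pt "-1 0 0 0.005 0 0 0" --pt "-1 0 0 0.01 0 0 0" --pt "-1 0 0 0.014 0 0 0" --pt "-1 0 0 0.018 0 0 0" --pt "-1 0 0 0.02 0 0 0" --pt "-1 0 0 0.021 0 0 0" --pt "-1 0 0 0.0215 0 0 0" --pt "-1 0 0 0.0215 0 0 0"

```text
t: 10.4
position: [0.4992, 0.072, 0.0429]
orientation: [0.0, 0.046, 0.999, -0.0]
force: [-0.1, -1.1, -3.7]
finger_gap: 0.0496
grasp_force: 40.0
```

```bash
python3 - <<'E'
from h import *
s=robot.state();print(s['force'],s['wrist_torque'],inloc(s['position']))
E
```

```text
[-0.11115488 -1.10444753 -3.72389793] [ 0.05427938  0.09696864 -0.03428101] [-0.0143  0.0042  0.0429]
```

Call:
move_arm --pt "-1 0 0 0.001 0 0 0" --pt "-1 0 0 0.0015 0 0 0" --pt "-1 0 0 0.002 0 0 0" --pt "-1 0.001 0 0.002 0 0 0" --pt "-1 0.002 0 0.002 0 0 0" --pt "-1 0.003 0 0.002 0 0 0" --pt "-1 0.004 0 0.002 0 0 0" --pt "-1 0.004 0 0.002 0 0 0"

```text
t: 11.4
position: [0.4962, 0.0723, 0.0414]
orientation: [0.0, 0.046, 0.999, 0.0]
force: [2.1, 0.1, 3.5]
finger_gap: 0.0494
grasp_force: 40.0
```

Call:
move_arm --pt "-1 0.0005 0 0 0 0 0" --pt "-1 0.001 0 0 0 0 0" --pt "-1 0.0015 0 0 0 0 0" --pt "-1 0.002 0 0 0 0 0" --pt "-1 0.0025 0 0 0 0 0" --pt "-1 0.003 0 0 0 0 0" --pt "-1 0.003 0 0 0 0 0" --pt "-1 0.003 0 0 0 0 0"

```text
t: 12.4
position: [0.4957, 0.0725, 0.0418]
orientation: [0.002, 0.046, 0.999, -0.0]
force: [14.5, -1.1, -4.0]
finger_gap: 0.0495
grasp_force: 40.0
```

```bash
python3 - <<'E'
from h import *
s=robot.state();print(s['force'],s['wrist_torque'],inloc(s['position']))
E
```

```text
[14.47439705 -1.09027805 -3.99853448] [-0.13309634 -3.25452642  0.2194902 ] [-0.0178  0.0044  0.0418]
```

It butts against the end stop with 14 N. I'll ease off, release and rise.

Call:
move_arm --pt "-1 -0.0012 0 0.0005 0 0 0" --pt "-1 -0.0012 0 0.0005 0 0 0" --pt "-1 -0.0012 0 0.0005 0 0 0" --pt "0.5 -0.0012 0 0 0 0 0" --pt "0.5 -0.0012 0 0 0 0 0" --pt "0.5 -0.0012 0 0 0 0 0" --pt "0.5 -0.0012 0 0 0 0 0" --pt "0.5 -0.0012 0 0 0 0 0"

```text
t: 13.4
position: [0.4945, 0.0725, 0.0413]
orientation: [-0.0, 0.046, 0.999, -0.0]
force: [0.1, -0.2, 0.8]
finger_gap: 0.0704
grasp_force: 0.0
```

Call:
move_arm --pt "0.5 0 0 0 0 0 0" --pt "0.5 0 0 -0.02 0 0 0" --pt "0.5 0 0 -0.05 0 0 0" --pt "0.5 0 0 -0.08 0 0 0" --pt "0.5 0.06 0 -0.12 0 0 0" --pt "0.5 0.12 0 -0.15 0 0 0" --pt "0.5 0.12 0 -0.15 0 0 0" --pt "0.5 0.12 0 -0.15 0 0 0"

```text
t: 14.4
position: [0.3995, 0.0817, 0.1619]
orientation: [0.0, 0.046, 0.999, 0.001]
force: [0.5, 0.6, 0.7]
finger_gap: 0.0701
grasp_force: 0.0
```

```bash
python3 - <<'E'
from h import *;import cv2,pickle
s=robot.state();print(s['force'],inloc(s['position']),s['orientation'],s['q'].round(2))
w=camera_params("wrist");im=capture("wrist");pickle.dump(w,open("w3.pkl","wb"))
b=cv2.resize(im[110:310,150:410],(780,600),interpolation=cv2.INTER_CUBIC);cv2.imwrite("pics/w3.png",b)
u=lambda L:(((proj(w,place(N,L))-[150,110])+.5)*3).round(0).tolist()
print("chan corners home",u([(-.09,-.025,.06),(-.09,.025,.06),(.09,.025,.06),(.09,-.025,.06)]))
print("stub",u([(.066,0,.082)]),"hub",u([(.055,.0605,.073)]))
print("grip mid at 0, .2:",u([(.055+.105*np.cos(a),.0605+.105*np.sin(a),.075) for a in(2.356,2.156)]))
E
```

```text
[0.45671482 0.57103376 0.68589368] [-0.1144  0.0047  0.1619] [4.80985354e-04 4.55083066e-02 9.98963660e-01 6.07473463e-04] [-1.11  0.13  0.9   2.2  -0.14  0.86  1.36]
chan corners home [[215.0, 354.0], [395.0, 354.0], [386.0, 890.0], [229.0, 890.0]]
stub [[306.0, 885.0]] hub [[509.0, 829.0]]
grip mid at 0, .2: [[786.0, 611.0], [827.0, 662.0]]
```

View pics/w3.png

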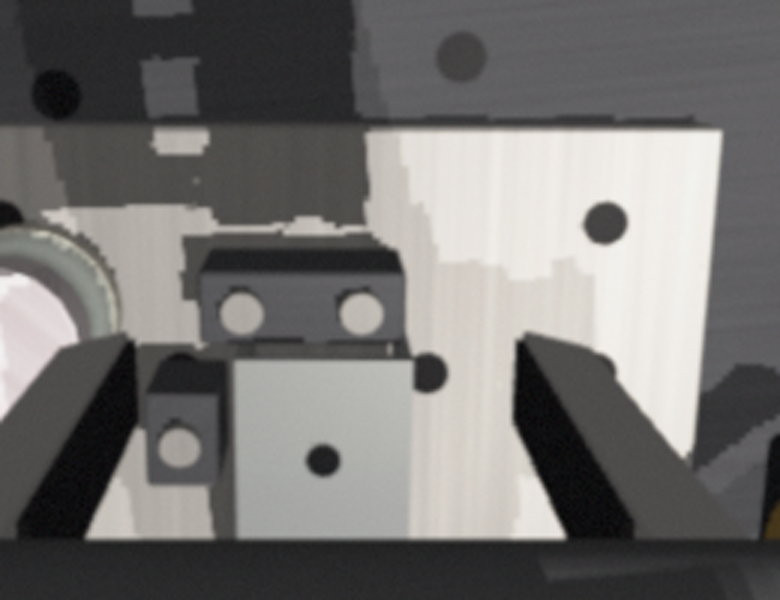

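The wrist view shows the channel parallel to the fence, about 5 mm off it, with its end at row 358 (a butted end would be at 354, so about 1 mm off). The fingers are clear. Next I'll plan the push on the lever's grip with closed fingers, leaning back progressively.

```bash
cat >> h.py <<'E'
def push(th,D,L,r=.105,z=.068):
    e=np.array([np.cos(th),np.sin(th)]);t=np.array([np.sin(th),-np.cos(th)])
    P=np.array([.055,.0605])+r*e-D*t
    return loc(*P,z),down(N[2],-L)
E
python3 - <<'E'
from h import *;import pickle
w=pickle.load(open("w3.pkl","rb"))
print("stop edge row",((proj(w,place(N,[(-.09,0,.047)]))-[150,110]+.5)*3))
d=np.deg2rad
p,R=push(d(135),.045,0);print(inloc(p),row(p+[0,0,.12],R),row(p,R,))
E
```

```text
stop edge row [[305.99763244 339.37887957]]
[-0.0511  0.1029  0.068 ] [-0.0789, 0.1235, -0.0332, -0.0001, 0.0002, -0.0001] [-0.0788, 0.1235, 0.1168, -0.0001, 0.0002, -0.0001]
```

Call:
move_arm --pt "-1 -0.02 0.03 -0.03 0 0 0" --pt "-1 -0.05 0.08 -0.033 0 0 0" --pt "-1 -0.079 0.123 -0.033 0 0 0" --pt "-1 -0.079 0.123 -0.033 0 0 0" --pt "-1 -0.079 0.123 0.02 0 0 0" --pt "-1 -0.079 0.123 0.07 0 0 0" --pt "-1 -0.079 0.123 0.117 0 0 0" --pt "-1 -0.079 0.123 0.117 0 0 0"

```text
t: 15.45
position: [0.4699, 0.1711, 0.0655]
orientation: [-0.002, 0.047, 0.999, -0.002]
force: [0.3, -0.1, 0.3]
finger_gap: 0.0004
grasp_force: 0.0
```

```bash
python3 - <<'E'
from h import *
s=robot.state();print(s['force'],inloc(s['position']),s['q'].round(2),s['finger_gap'])
for th in range(135,84,-10):
    p,R=push(np.deg2rad(th),.024,.45*(135-th)/45);print(th,row(p,R))
E
```

```text
[ 0.32291888 -0.05814057  0.31969793] [-0.0525  0.1003  0.0655] [-0.98  0.51  0.7   2.06 -0.48  0.74  1.5 ] 0.00042825834722375755
135 [-0.0203, 0.0219, -0.0034, -0.0014, -0.0012, -0.0008]
125 [-0.0345, 0.0407, -0.0035, -0.0014, -0.033, -0.0007]
115 [-0.0516, 0.0567, -0.0036, -0.0015, -0.0649, -0.0006]
105 [-0.0713, 0.0695, -0.0038, -0.0015, -0.0967, -0.0005]
95 [-0.0929, 0.0786, -0.0039, -0.0015, -0.1285, -0.0005]
85 [-0.1158, 0.0839, -0.004, -0.0016, -0.1603, -0.0004]
```

Call:
move_arm --pt "-1 -0.01 0.011 -0.001 0 0 0" --pt "-1 -0.02 0.021 -0.001 0 0 0" --pt "-1 -0.027 0.031 -0.002 0 -0.016 0" --pt "-1 -0.034 0.04 -0.002 0 -0.032 0" --pt "-1 -0.043 0.048 -0.002 0 -0.048 0" --pt "-1 -0.051 0.056 -0.002 0 -0.064 0" --pt "-1 -0.061 0.063 -0.002 0 -0.08 0" --pt "-1 -0.071 0.069 -0.002 0 -0.096 0"

```text
t: 16.45
position: [0.5331, 0.2241, 0.07]
orientation: [0.151, 0.045, 0.988, -0.007]
force: [-2.2, -2.1, -3.1]
finger_gap: 0.0004
grasp_force: 1.7
```

```bash
python3 - <<'E'
from h import *
s=robot.state();print(s['force'],inloc(s['position']),s['q'].round(2))
for th in range(105,64,-10):
    p,R=push(np.deg2rad(th),.024,.45*(135-th)/45 if th>90 else .45+.3*(90-th)/45);print(th,row(p,R))
E
```

```text
[-2.24079166 -2.13731146 -3.09172627] [0.0056 0.1588 0.07  ] [-1.16  0.54  0.76  2.08 -0.46  0.43  1.36]
105 [0.0018, -0.0039, 0.0021, 0.0003, 0.001, 0.0001]
95 [-0.0188, 0.0052, 0.0085, 0.0003, -0.0308, 0.0001]
85 [-0.0406, 0.0105, 0.0154, 0.0003, -0.0574, 0.0001]
75 [-0.063, 0.0116, 0.0224, 0.0003, -0.0786, 0.0001]
65 [-0.0852, 0.0087, 0.0293, 0.0003, -0.0998, 0.0]
```

```bash
python3 - <<'E'
from h import *
for th,r,L in((95,.1,.4),(85,.095,.47),(75,.09,.52),(70,.088,.54)):
    p,R=push(np.deg2rad(th),.024,L,r);print(th,inloc(p),row(p,R))
E
```

```text
95 [0.0224 0.158  0.068 ] [-0.0193, -0.001, 0.0087, 0.0003, -0.0308, 0.0001]
85 [0.0394 0.1572 0.068 ] [-0.0396, -0.002, 0.015, 0.0003, -0.0531, 0.0001]
75 [0.0551 0.1536 0.068 ] [-0.0584, -0.0065, 0.0209, 0.0003, -0.069, 0.0001]
70 [0.0625 0.1514 0.068 ] [-0.0672, -0.0093, 0.0237, 0.0003, -0.0754, 0.0001]
```

Call:
move_arm --pt "-1 -0.01 0 0.004 0 -0.015 0" --pt "-1 -0.019 -0.001 0.009 0 -0.03 0" --pt "-1 -0.03 -0.002 0.012 0 -0.042 0" --pt "-1 -0.04 -0.002 0.015 0 -0.053 0" --pt "-1 -0.049 -0.004 0.018 0 -0.061 0" --pt "-1 -0.058 -0.006 0.021 0 -0.069 0" --pt "-1 -0.067 -0.009 0.024 0 -0.075 0" --pt "-1 -0.067 -0.009 0.024 0 -0.075 0"

```text
t: 17.45
position: [0.5889, 0.2122, 0.0673]
orientation: [0.265, 0.044, 0.963, -0.012]
force: [0.0, 1.1, -0.9]
finger_gap: 0.0003
grasp_force: 0.8
```

```bash
python3 - <<'E'
from h import *
s=robot.state();print(s['force'],inloc(s['position']),s['q'].round(2))
for th,r,L in((70,.088,.54),(60,.085,.57),(50,.085,.6),(45,.085,.6),(40,.085,.6)):
    p,R=push(np.deg2rad(th),.024,L,r);print(th,inloc(p),row(p,R))
E
```

```text
[ 0.00164905  1.12054231 -0.9011445 ] [0.0623 0.1521 0.0673] [-1.25  0.66  0.87  2.12 -0.95  0.19  1.78]
70 [0.0625 0.1514 0.068 ] [-0.0008, -0.0009, -0.0006, 0.0004, -0.0007, 0.0003]
60 [0.0767 0.1461 0.068 ] [-0.016, -0.0075, 0.0084, 0.0004, -0.0103, 0.0003]
50 [0.0913 0.141  0.068 ] [-0.0316, -0.0139, 0.0177, 0.0004, -0.0198, 0.0003]
45 [0.0981 0.1376 0.068 ] [-0.039, -0.0182, 0.0221, 0.0004, -0.0198, 0.0003]
40 [0.1047 0.1335 0.068 ] [-0.046, -0.0233, 0.0263, 0.0004, -0.0198, 0.0003]
```

```bash
python3 - <<'E'
from h import *
for th in (60,50,45,40):
    p,R=push(np.deg2rad(th),.024,.55,.085);print(th,row(p,R))
E
```

```text
60 [-0.016, -0.0075, 0.0084, 0.0004, -0.0039, 0.0003]
50 [-0.0316, -0.0139, 0.0177, 0.0004, -0.0039, 0.0003]
45 [-0.039, -0.0182, 0.0221, 0.0004, -0.0039, 0.0003]
40 [-0.046, -0.0233, 0.0263, 0.0004, -0.0039, 0.0003]
```

Call:
move_arm --pt "-1 -0.008 -0.004 0.004 0 0 0" --pt "-1 -0.016 -0.008 0.008 0 -0.004 0" --pt "-1 -0.024 -0.011 0.013 0 -0.004 0" --pt "-1 -0.031 -0.014 0.017 0 -0.004 0" --pt "-1 -0.035 -0.016 0.02 0 -0.004 0" --pt "-1 -0.039 -0.018 0.022 0 -0.004 0" --pt "-1 -0.039 -0.018 0.022 0 -0.004 0" --pt "-1 -0.039 -0.018 0.022 0 -0.004 0"

```text
t: 18.45
position: [0.6212, 0.1952, 0.0668]
orientation: [0.269, 0.043, 0.962, -0.011]
force: [-10.7, 6.6, -4.7]
finger_gap: 0.0004
grasp_force: 6.6
```

```bash
python3 - <<'E'
from h import *
s=robot.state();print(s['force'],inloc(s['position']),s['q'].round(2))
p,R=push(np.deg2rad(40),.024,.55,.085);print(row(p,R))
E
```

```text
[-10.70556851   6.61494759  -4.70700417] [0.0959 0.1381 0.0668] [-1.16  0.68  0.85  2.07 -1.04  0.2   1.92]
[-0.0101, -0.0057, 0.0043, 0.0009, -0.0016, 0.0004]
```

Call:
move_arm --pt "-1 -0.001 -0.001 0.0005 0 0 0" --pt "-1 -0.002 -0.002 0.001 0 0 0" --pt "-1 -0.0025 -0.0025 0.0015 0 0 0" --pt "-1 -0.003 -0.003 0.0015 0 0 0" --pt "-1 -0.003 -0.003 0.0015 0 0 0" --pt "-1 -0.003 -0.003 0.0015 0 0 0" --pt "-1 -0.003 -0.003 0.0015 0 0 0" --pt "-1 -0.003 -0.003 0.0015 0 0 0"

```text
t: 19.45
position: [0.6232, 0.1935, 0.0667]
orientation: [0.268, 0.043, 0.962, -0.011]
force: [-13.8, 10.1, -4.0]
finger_gap: 0.0005
grasp_force: 8.5
```

```bash
python3 - <<'E'
from h import *
s=robot.state();print(s['force'],inloc(s['position']),s['q'].round(2))
E
```

```text
[-13.79562051  10.07108723  -3.97441899] [0.0981 0.1365 0.0667] [-1.15  0.68  0.84  2.07 -1.04  0.2   1.93]
```

Call:
move_arm --pt "-1 -0.001 -0.001 0.0005 0 0 0" --pt "-1 -0.002 -0.002 0.001 0 0 0" --pt "-1 -0.003 -0.003 0.0015 0 0 0" --pt "-1 -0.004 -0.004 0.002 0 0 0" --pt "-1 -0.004 -0.004 0.002 0 0 0" --pt "-1 -0.004 -0.004 0.002 0 0 0" --pt "-1 -0.004 -0.004 0.002 0 0 0" --pt "-1 -0.004 -0.004 0.002 0 0 0"

```text
t: 20.45
position: [0.626, 0.1909, 0.0668]
orientation: [0.268, 0.042, 0.962, -0.01]
force: [-17.4, 15.0, -3.3]
finger_gap: 0.0005
grasp_force: 10.6
```

```bash
python3 - <<'E'
from h import *;import cv2
s=robot.state();print(s['force'],inloc(s['position']),s['q'].round(2))
b=capture("scene");cv2.imwrite("pics/sc_raw.png",b)
a=capture("side");cv2.imwrite("pics/sd_raw.png",a)
z=lambda im,x,y,w,h,k:cv2.resize(im[y:y+h,x:x+w],None,fx=k,fy=k,interpolation=cv2.INTER_CUBIC)
S=camera_params("side")
L=[(-.09,-.025,.06),(-.09,.025,.06),(.09,-.025,.06),(.055,.0605,.073)]+[(.055+.164*np.cos(t),.0605+.164*np.sin(t),.075) for t in np.deg2rad([45,50,55])]
print((proj(S,place(N,L))-[190,130]+.5)*5)
cv2.imwrite("pics/sd3.png",z(a,190,130,160,120,5))
E
```

```text
[-17.41133512  14.99338764  -3.26806732] [0.1011 0.1342 0.0668] [-1.13  0.67  0.84  2.07 -1.04  0.2   1.94]
[[131.3899454  432.0771539 ]
 [ 90.3373965  378.8662687 ]
 [375.3772415  308.23996859]
 [256.26033404 234.4844651 ]
 [307.19136162  62.48911825]
 [286.84635541  60.28209532]
 [266.30932331  59.29979643]]
```

View pics/sd3.png

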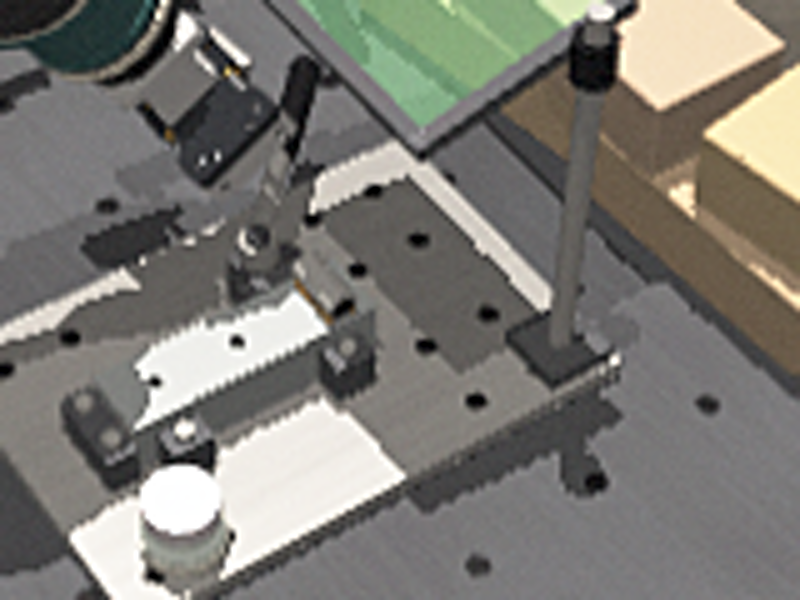

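The side view shows the grip's end at about (305,62); the model gives (307,62) at 45° and (287,60) at 50°. The channel corners sit at the home positions predicted, (375,308) and (131,432). I'll give one more small push and check by image difference whether the grip still moves.

Call:
move_arm --pt "-1 -0.001 -0.001 0.0005 0 0 0" --pt "-1 -0.002 -0.002 0.001 0 0 0" --pt "-1 -0.003 -0.003 0.0015 0 0 0" --pt "-1 -0.003 -0.003 0.0015 0 0 0" --pt "-1 -0.003 -0.003 0.0015 0 0 0" --pt "-1 -0.003 -0.003 0.0015 0 0 0" --pt "-1 -0.003 -0.003 0.0015 0 0 0" --pt "-1 -0.003 -0.003 0.0015 0 0 0"

```text
t: 21.55
position: [0.6272, 0.1908, 0.0662]
orientation: [0.267, 0.041, 0.963, -0.009]
force: [-22.9, 24.6, -4.0]
finger_gap: 0.0003
grasp_force: 16.3
```

```bash
python3 - <<'E'
from h import *;import cv2
s=robot.state();print(s['force'],inloc(s['position']))
a=capture("side");cv2.imwrite("pics/sd4_raw.png",a);o=cv2.imread("pics/sd_raw.png")
f=lambda im:im[138:152,246:256].astype(np.float32).mean(2)
# grip-end patch shift, with reference patch on the post base
print(cv2.phaseCorrelate(f(o),f(a)),np.abs(f(o)-f(a)).mean())
g=lambda im:im[190:206,290:312].astype(np.float32).mean(2);print("static",cv2.phaseCorrelate(g(o),g(a)),np.abs(g(o)-g(a)).mean())
for im in(o,a):
    k=cv2.cvtColor(im,6)[138:150,240:260];y,x=np.nonzero(k<45);print(len(x),x.mean()+240,y.mean()+138)
E
```

```text
[-22.92661574  24.61990788  -4.0057835 ] [0.1024 0.1342 0.0662]
((0.16013369721937387, 0.43896097986757265), 1.0166584130128224) 3.3595238
static ((-0.06989844773551646, -0.05715928176661933), 0.9976457121471564) 2.1695075
54 250.75925925925927 145.61111111111111
54 250.75925925925927 145.57407407407408
```

The grip stayed put while the force jumped, so the lever is on its end stop. I'll back off and retreat along the tool axis.

Call:
move_arm --pt "-1 0.005 0.005 -0.0025 0 0 0" --pt "-1 0.015 0.015 -0.008 0 0 0" --pt "-1 0.03 0.025 -0.018 0 0 0" --pt "-1 0.03 0.025 -0.06 0 0 0" --pt "-1 0.03 0.025 -0.11 0 0 0" --pt "-1 0.03 0.025 -0.16 0 0 0" --pt "-1 0.03 0.025 -0.16 0 0 0" --pt "-1 0.03 0.025 -0.16 0 0 0"

```text
t: 22.6
position: [0.5462, 0.2129, 0.1659]
orientation: [0.271, 0.044, 0.961, -0.012]
force: [0.4, -0.5, 0.2]
finger_gap: 0.0008
grasp_force: 0.0
```

```bash
python3 - <<'E'
from h import *;import cv2
s=robot.state();print(s['force'],inloc(s['position']),s['q'].round(2))
a=capture("side");o=cv2.imread("pics/sd4_raw.png")
for im in(o,a):
    k=cv2.cvtColor(im,6)[138:150,240:260];y,x=np.nonzero(k<45);print(len(x),x.mean()+240,y.mean()+138)
    # channel web bright corners: far-right & near-right region edge profiles
g=lambda im:cv2.cvtColor(im,6)[184:222,212:272].astype(np.float32)
print("channel shift",cv2.phaseCorrelate(g(o),g(a)))
E
```

```text
[ 0.42534182 -0.52110151  0.1824562 ] [0.0196 0.1488 0.1659] [-1.61  0.53  1.24  2.17 -0.58  0.35  1.45]
54 250.75925925925927 145.57407407407408
52 250.71153846153845 145.51923076923077
channel shift ((-0.06435078623457713, -0.09151153474282125), 0.7361321304241816)
```

Call:
move_arm --pt "-1 0 0 0 0 0 0" --pt "-1 0 0 0 0 0 0" --pt "-1 0 0 0 0 0 0" --pt "-1 0 0 0 0 0 0" --pt "-1 0 0 0 0 0 0" --pt "-1 0 0 0 0 0 0" --pt "-1 0 0 0 0 0 0" --pt "-1 0 0 0 0 0 0"

```text
t: 23.65
position: [0.5458, 0.2124, 0.1651]
orientation: [0.271, 0.044, 0.961, -0.012]
force: [0.6, -0.6, 0.5]
finger_gap: 0.0003
grasp_force: 0.0
```

```bash
python3 -c "
from bench import robot
print(robot.close_job())"
```

```text
the job is handed in; nothing more can be done
None
```

The channel is in the nest against its stops, stub end under the screen, with the lever swung to its end stop and the robot clear; I handed the job in at about 24 s, and no verdict came back.

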